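Load the grease brush, then hold the riveting press guard open

TASK

Get the riveting press ready for the setter to grease: dip the bristles of the red-handled brush into the grease in the small pot, lay the brush back across its rest and let go of it. Then swing the press's clear guard up gently to 60 degrees from its closed position and hold it there; finish while still holding it open, as it falls shut by itself. Leave the pot, the spray bottle and everything else on the bench where they stand.

Things in the scene. Friction and masses are not known exactly. Their poses are not given: they have to be found in the camera images.
- brush: round grease brush, 180 mm long, 60 g: red handle 14 mm thick, steel ferrule, black bristles. Origin on its axis, 85 mm from the butt and 95 mm from the bristle end (a good place to grip); +x runs along the axis to the bristles; it may be rolled about it. It starts level across its rest, origin over the rest's middle, axis 45 mm above the bench, bristles to the rest's +x.
- brush_tip (a point): end of the bristles, on the brush's axis
- rest: steel brush rest fixed to the bench: base 150 x 70 mm, long sides 12 mm high, end plates at x = -55 and +55 mm, each with a V notch (bottom 38 mm above the bench, 16 mm wide there, about 45 mm at the top; prongs 64 mm high). Origin at bench level under its middle; the brush lies along its x axis, its axis 45 mm high, free underneath between the plates.
- pot: open round blue-painted grease pot, 90 mm across, 45 mm high, wall 3 mm, loose, about 0.45 kg. Origin at the centre of its underside, z up. The amber grease (you see it, it offers no resistance) has its surface 25 mm above the underside; the pot's floor is at 5 mm.
- press: orbital riveting press fixed to the bench: green base 440 x 260 x 50 mm, steel column, orange head 200 mm wide from 360 to 630 mm up, its front face at x = -110 mm. Origin on the bench under its spindle; its front is -x, and the base's front edge is at x = -120 mm. The guard hangs in front.
- guard (a joint): swing of the clear yellow-framed guard about a level hinge along the press's y axis, rad: 0 closed (on its stop), growing as its lower edge swings up and out to the front, stop at 1.5; 60 degrees is 1.047. 0.4 to 0.8 kg, no spring, little friction: it falls shut from any angle (up to about 6 N needed at the handle).
- guard_hinge (a point): middle of the guard's hinge line, at press x = -110 mm, 310 mm above the bench; turns with the guard, axes parallel to the press's when closed
- guard_handle (a point): middle of the grip bar of the guard's black bow handle, axes as guard_hinge. Bar 12 mm round, 100 mm long, in the press's x-z plane, parallel to the panel, 45 mm off it: pinch it across press y, from above or tilted. Closed, the panel (250 long, 220 wide) slopes 15 degrees, lower edge to the front; this point is then 93 mm before and 172 mm below the hinge.
- spray_bottle: clear spray bottle with blue band, white trigger head, 72 mm across, 209 mm high, loose; leave it standing
- hub_a: steel flanged hub, 56 mm across, 42 mm high, loose; leave alone
- hub_b: like hub_a; leave alone
- button_box: fixed yellow and black two-button box, 75 x 130 x 85 mm; not used
There are look-alikes about, which are no part of the job. What is shaped like the brush but blue or purple is not meant. Leave any purple look-alike of the rest alone.

How it is judged (in metres and radians):
On the way, in this order (a step that is already met when the one before it is completed fails the run):
1. the held brush has its bristle end in the pot's grease (z of brush_tip in the frame of pot below 0.025 m and horizontal distance between brush_tip and pot below 0.042 m and contact force between the fingers and brush above 0.5 N), for 0.1 s.
2. the brush lies across its rest again, let go (x of brush in the frame of rest between -0.03 and 0.03 m and y of brush in the frame of rest between -0.01 and 0.01 m and z of brush in the frame of rest between 0.04 and 0.052 m and angle between brush's own x axis and vertical between 1.47 and 1.67 rad and contact force between each of the arm, the fingers and brush below 0.05 N and linear speed of brush below 0.03 m/s), for 0.2 s.
3. the guard is held up by the robot at 60 degrees (value of joint guard between 0.942 and 1.152 rad and velocity of joint guard between -0.1 and 0.1 rad/s and contact force between the fingers and guard above 0.5 N and contact force between brush and guard below 0.05 N), for 0.3 s.
At the end, for the whole second after the job is handed in: the gripper alone holds the guard still at 60 degrees from closed, within 6; the brush lies level and still in both notches of its rest, let go, its middle within 30 mm of the rest's along it; the pot is within 30 mm of where it was (all of step 2 and all of step 3 and distance of pot from where it was at the start of the episode below 0.03 m); the arm keeps its last pose, push and grip.
It fails at once if the guard is flung up or let fall (over 2 rad/s) (velocity of joint guard above 2 rad/s or velocity of joint guard below -2 rad/s).
It fails at once if the brush is dropped (contact force between the fingers and brush below 0.02 N and linear speed of brush above 0.6 m/s).
It fails at once if the pot is tipped or pushed away (angle between pot's own z axis and vertical above 0.3 rad or distance of pot from where it was at the start of the episode above 0.03 m).
It fails at once if the spray bottle or a hub is knocked away or over (distance of any of spray_bottle, hub_a, hub_b from where it was at the start of the episode above 0.03 m).
It also fails if it takes over 58 s, if anything falls off the work surface, if the arm or the gripper's body presses on something with over 40 N, if the wrist force passes 120 N, or if a joint passes its speed limit or range.

ROBOT

A 6-joint arm with a two-finger parallel gripper is mounted at the origin on the work surface. World frame = base frame: x ahead of the robot, y to its left, z up, the work surface at z = 0. Lengths are in mm, angles in rad, forces in N, time in s.
With the tool pointing down it reaches from about 400 to 825 mm from the base axis. Payload 7 kg.
Tool frame: the origin (TCP) lies at the very end of the fingers, on their centre line; the grasp point (between the pads) lies 19 mm behind it; z points along the fingers, y is the direction in which the jaws open and shut (so a half turn about z gives the same grasp; the last joint's range is limited). The gripper opens to 88 mm and grips with 3 to 60 N. Pads are 19 mm wide; open, the fingers measure 130 mm over their backs; the gripper's body (78 mm by 193 mm) begins 47 mm behind the grasp point.
Start: joints at [1.526, 0.359, 0.012, 0, -1.224, -0.288], TCP at [220.524, 637.938, 226.561] pointing down, gripper open.
Joint ranges: [-3.07, 3.07], [-1.43, 2.12], [-1.02, 1.25], [-3.03, 1.67], [-3.05, -0], [-3.03, 3.03]. Speed limits (rad/s): [2.39, 2.39, 3.01, 3.14, 3.14, 3.14].

INTERFACE

Orientations are given as a unit quaternion [x, y, z, w].
In Python, from plant import bot gives the robot as it stands. Calls block until the motion is done:
- bot.move_ptp(position, orientation): joint-space move of the TCP to a pose.
- bot.line_to(position, velocity=150, ori=None): straight line of the TCP; ori=None keeps the orientation; velocity is the mean speed in mm/s.
- bot.move_joints(angles): joint-space move.
- bot.move_gripper(opening, force=None): finger opening in mm; force is the grip in N (None keeps the last); returns when the fingers have stopped.
- bot.pause(seconds).
- bot.solve_ik(position, orientation): joint angles nearest the present ones, or None.
- bot.read_state(): the state.
- bot.camera(name): name is "side" or "top"; returns the picture (384x512x3 uint8, red, green, blue); there is no depth.
- bot.get_calibration(name): a dict with "fx", "fy", "cx", "cy" (pixels), "distortion" ([k1, k2, p1, p2, k3] as OpenCV has them; the pictures are not rectified), "view" (4x4, takes a point from world to camera coordinates). Camera axes: x right, y up, looking along -z (the intrinsics and any distortion apply to the point x, -y, -z); pixel columns grow to the right and rows downward; lengths in mm; the calibration is good to about 2 mm. A picture is of the moment at which its call begins. get_calibration takes no time and is no camera call.
A pose or a line that the arm cannot do raises bot.Unreachable and nothing moves.
- bot.close_job(): hands the job in, once; it reports no verdict.
The state is a dict: "t": time; "joint_pos": joint angles; "qvel": joint speeds; "tau": joint torques, N m; "tcp_pos": TCP position; "eef_rot": TCP orientation; "contact_force": force on the tool from outside, world axes, zero at the start; "moment": the same for the moment, N m; "width": finger opening in mm.
Only numpy, scipy, OpenCV 4.12 (cv2) and the standard library are available. Lean on these libraries where they do the work, as an engineer would, in place of code of your own. Each camera call takes 0.05 s, during which the arm holds its last target. There are 200 camera calls.

## Working session

There is one attempt and no reset: what is moved stays moved. The work goes in short steps, each a Python script; the robot and the scene stay as the last script left them, time stands still between calls to the robot, and variables do not carry over. Pictures are saved under pics/ and viewed, on a budget of 10 in all, crops included, one or two more only if the job needs it, and the job is handed in when it is done.

```bash
mkdir -p pics; ls; python3 - <<'E'
from plant import bot
import cv2,numpy as np
for n in("top","side"):
    cv2.imwrite(f"pics/{n}0.png",cv2.cvtColor(bot.camera(n),cv2.COLOR_RGB2BGR))
    c=bot.get_calibration(n);print(n,{k:np.round(v,3).tolist() for k,v in c.items()})
    V=np.array(c["view"]);print("cam pos",-V[:3,:3].T@V[:3,3])
s=bot.read_state();print(s["t"],s["eef_rot"],s["width"])
E
```

```text
pics
top {'fx': 380.84, 'fy': 380.84, 'cx': 256.889, 'cy': 191.579, 'distortion': [0.019, 0.0, 0.0, 0.0, 0.0], 'view': [[0.024, -1.0, 0.003, -59.311], [0.978, 0.024, 0.209, -472.953], [-0.209, -0.002, 0.978, -1232.441], [0.0, 0.0, 0.0, 1.0]]}
cam pos [ 206.3856462   -50.20788666 1304.22301973]
side {'fx': 468.379, 'fy': 468.379, 'cx': 244.741, 'cy': 190.338, 'distortion': [-0.042, 0.0, 0.0, 0.0, 0.0], 'view': [[0.175, -0.984, 0.023, -155.296], [0.535, 0.114, 0.837, -410.552], [-0.827, -0.134, 0.546, -1357.411], [0.0, 0.0, 0.0, 1.0]]}
cam pos [-875.72692919 -288.01056013 1088.7548723 ]
0.1 [ 9.86178971e-01 -1.65681839e-01 -6.13101788e-05  7.49895872e-04] 87.8835597868612
```

View pics/top0.png

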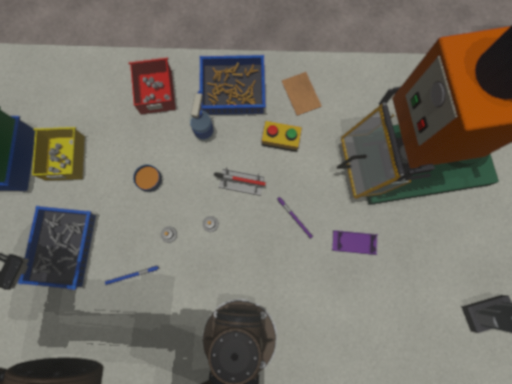

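View pics/side0.png

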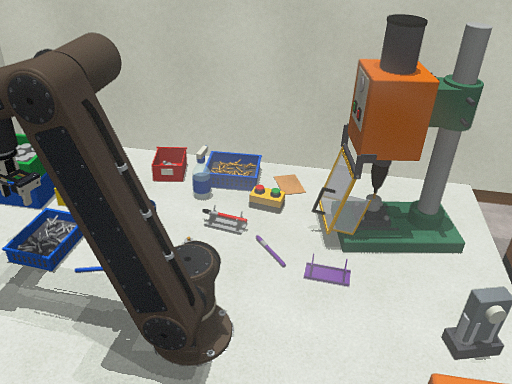

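Top view: the red-handled brush is in the steel rest at (240,181), with its black bristles to the left at (217,175). The pot is at (148,178). Brush look-alikes are blue at (132,275) and purple at (295,217), and the purple rest is at (355,243); I'm choosing the red one at (240,181). The guard handle is near (350,162), the bottle at (203,125) and the hubs at (169,234) and (210,224). Next is one close composite to check the choice.

```bash
python3 - <<'E'
import cv2,numpy as np
t=cv2.imread("pics/top0.png");s=cv2.imread("pics/side0.png")
def c(im,x,y,w,h,k):return cv2.resize(im[y:y+h,x:x+w],None,fx=k,fy=k,interpolation=cv2.INTER_CUBIC)
a=c(t,205,155,70,50,5.7)[:285,:399]; b=c(t,335,85,80,57*2,5)[:570,:400]
d=c(s,195,195,70,50,5.7)[:285,:399]
out=np.zeros((570,800,3),np.uint8);out[:a.shape[0],:a.shape[1]]=a;out[285:285+d.shape[0],:d.shape[1]]=d;out[:b.shape[0],400:400+b.shape[1]]=b
cv2.imwrite("pics/c1.png",out)
E
```

```text
(no output)
```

View pics/c1.png

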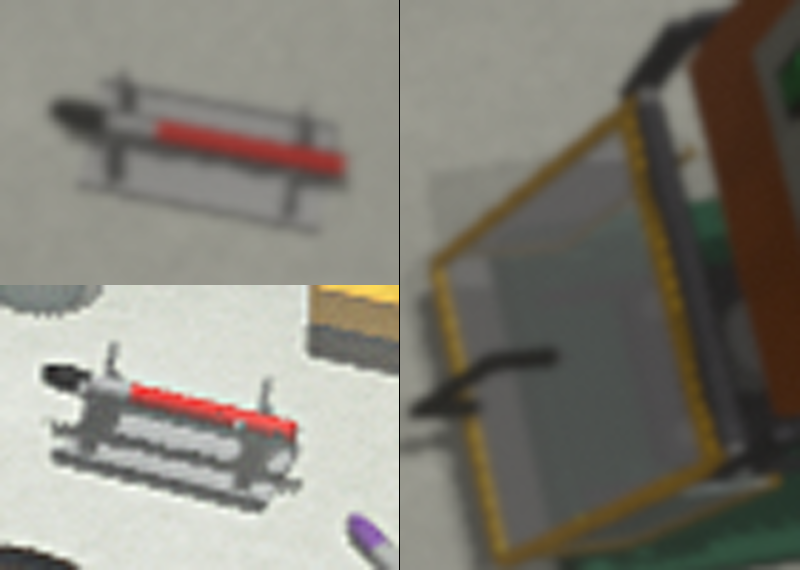

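The crop confirms the choice: red handle, steel ferrule and black bristles at about top px (214,174), with the butt at (265,184). The guard corners are readable too. Next I locate the brush, rest, pot and press numerically.

```bash
cat > h.py <<'E'
from plant import bot
import cv2,numpy as np
from scipy.optimize import least_squares
from scipy.spatial.transform import Rotation as R
F=np.diag([1.,-1,-1])
def cal(n):
    c=bot.get_calibration(n);V=np.array(c["view"]);K=np.array([[c["fx"],0,c["cx"]],[0,c["fy"],c["cy"]],[0,0,1]])
    return K,np.array(c["distortion"],float),F@V[:3,:3],F@V[:3,3]
C={n:cal(n) for n in("top","side")}
def proj(n,P):
    K,D,r,t=C[n];return cv2.projectPoints(np.array(P,float).reshape(-1,1,3),cv2.Rodrigues(r)[0],t,K,D)[0][:,0]
def ray(n,px):
    K,D,r,t=C[n];u=cv2.undistortPoints(np.array([[px]],float),K,D)[0,0]
    return -r.T@t, r.T@np.array([u[0],u[1],1.])
def onz(n,px,z):
    o,d=ray(n,px);return o+d*(z-o[2])/d[2]
def tri(pt,ps):
    f=lambda X:np.r_[(proj("top",X)[0]-pt),(proj("side",X)[0]-ps)]
    s=least_squares(f,onz("top",pt,50));return s.x,np.abs(s.fun).max()
def snap(name,n="top",box=None,k=1):
    im=cv2.cvtColor(bot.camera(n),cv2.COLOR_RGB2BGR)
    if box: x,y,w,h=box;im=im[y:y+h,x:x+w]
    cv2.imwrite(f"pics/{name}.png",cv2.resize(im,None,fx=k,fy=k,interpolation=cv2.INTER_CUBIC))
def quat(zdir,ydir):
    z=np.array(zdir,float);z/=np.linalg.norm(z);y=np.array(ydir,float);y-=z*(y@z);y/=np.linalg.norm(y)
    return R.from_matrix(np.c_[np.cross(y,z),y,z]).as_quat()
E
python3 - <<'E'
from h import *
np.set_printoptions(precision=1,suppress=True)
T=onz("top",(214.0,174.0),45);B=onz("top",(265.0,183.3),45)
print("tip",T,"butt",B,np.linalg.norm(T-B),"yaw",np.degrees(np.arctan2(*(T-B)[1::-1])))
print("tri",tri((214,174),(202.3,210.5)),tri((265,183.3),(246.6,220.5)))
im=cv2.imread("pics/top0.png");hsv=cv2.cvtColor(im,cv2.COLOR_BGR2HSV)
def seg(lo,hi,box):
    x,y,w,h=box;m=cv2.inRange(hsv[y:y+h,x:x+w],lo,hi);p=np.argwhere(m)[:,::-1]+[x,y];return p
g=seg((5,110,60),(25,255,255),(125,155,45,45))
print("grease",len(g),onz("top",(g.min(0)+g.max(0))/2,25),np.ptp(g,0))
al=seg((0,70,20),(180,255,255),(125,155,45,45));(c,r)=cv2.minEnclosingCircle(al.astype(np.float32))
print("pot",len(al),c,r,onz("top",c,45))
r=seg((0,130,80),(8,255,255),(222,170,50,25));r2=seg((172,130,80),(180,255,255),(222,170,50,25));r=np.r_[r,r2]
v=cv2.fitLine(r.astype(np.float32),cv2.DIST_L2,0,.01,.01)[:,0];q=[onz("top",v[2:]+a*v[:2],45) for a in(-20,20)];d=q[0]-q[1]
print("red",len(r),"ctr",onz("top",v[2:],45),"yaw",np.degrees(np.arctan2(d[1],d[0])))
for nm,px in(("bottle",(203,130)),("hubA",(169,234)),("hubB",(210,224)),("box",(282,135))):print(nm,onz("top",px,30))
pts=[("top",(381.4,103.5),(-112,110,300)),("top",(399,177),(-112,-110,300)),("top",(342.4,137.5),(-174.7,110,68.5)),("top",(355,195.5),(-174.7,-110,68.5)),("top",(370,203),(-120,-130,0)),("top",(497,183),(320,-130,0)),
("side",(340,250),(-120,-130,0)),("side",(463,250),(320,-130,0)),("side",(322,230),(-174.7,110,68.5)),("side",(358,237),(-174.7,-110,68.5))]
def W(p,P):return R.from_euler("z",p[2]).apply(P)+[p[0]*1000,p[1]*1000,0]
def f(p):return np.concatenate([proj(n,W(p,P))[0]-u for n,u,P in pts])
s=least_squares(f,[.5,-.6,-1.4],loss="soft_l1");print("press",s.x[:2]*1000,np.degrees(s.x[2]));print(f(s.x).reshape(-1,2))
p=s.x
print("hinge",W(p,[-110,0,310]),"handle",W(p,[-203,0,138]))
for n in C:print(n,proj(n,W(p,[-203,0,138])))
E
```

```text
tip [533.  100.2  45. ] butt [504.8 -74.5  45. ] 176.91526045029545 yaw 80.82030295657377
tri (array([533. , 101.3,  44.2]), np.float64(0.3342221936023293)) (array([504.9, -74.3,  44.2]), np.float64(0.06113395051229986))
grease 394 [519.8 334.7  25. ] [21 21]
pot 434 (146.74073791503906, 177.62962341308594) 12.215025901794434 [514.5 327.8  45. ]
red 94 ctr [512.8 -18.4  45. ] yaw 80.47628845582871
bottle [696.5 148.5  30. ]
hubA [326.6 241.9  30. ]
hubB [363.3 107.1  30. ]
box [ 685.1 -131.3   30. ]
press [ 601.1 -528.3] -78.44488229626647
[[  0.8  -0.6]
 [  2.9   0.1]
 [ -0.1  -2. ]
 [  2.1   2.1]
 [ -1.4   1.2]
 [ -5.5  -0.5]
 [  3.5   1.9]
 [ -0.1   1.5]
 [ -2.2 -31.7]
 [-28.2  -3.7]]
hinge [ 579.1 -420.5  310. ] handle [ 560.4 -329.4  138. ]
top [[346.1 161.5]]
side [[319.  199.4]]
```

The handle's projection (top 346,161.5; side 319,199) falls on the handle seen in both views. The brush measures 178 mm at z 44, both as expected. Now grasping.

```bash
cat >> h.py <<'E'
BO=np.array([518.2,8.4,45.]);YAW=np.radians(80.8);POT=np.array([516.,330.])
U=np.array([np.cos(YAW),np.sin(YAW),0]);Z=np.array([0,0,1.]);N=np.cross(Z,U)
SG=1
def pose(grip,th=0,sg=None):
    "TCP pose for grasp point 'grip', brush dipped by th"
    zt=-Z*np.cos(th)-U*np.sin(th);return np.array(grip)+19*zt,quat(zt,N*(SG if sg is None else sg))
def dip(tipz,fwd=8,th=np.radians(50)):
    tip=np.r_[POT,0]+U*fwd+Z*tipz;return pose(tip-95*(U*np.cos(th)-Z*np.sin(th)),th)
E
python3 - <<'E'
import h;from h import *
for sg in(1,-1):
    h.SG=sg
    for nm,p in(("up",pose(BO+[0,0,100])),("grip",pose(BO)),("dipup",dip(100)),("dip",dip(13))):
        q=bot.solve_ik(*p);print(sg,nm,p[0].round(),None if q is None else np.round(q,2))
E
```

```text
1 up [518.   8. 126.] [ 0.4   0.19 -0.47  0.   -0.91 -0.56]
1 grip [518.   8.  26.] [ 0.4   0.33 -0.57  0.   -0.67 -0.56]
1 dipup [505. 263. 161.] [ 1.02  0.67 -0.06  0.3  -1.67 -1.28]
1 dip [505. 263.  74.] [ 1.02  0.76 -0.11  0.29 -1.54 -1.32]
-1 up [518.   8. 126.] [ 0.4   0.19 -0.47  0.   -0.91  2.59]
-1 grip [518.   8.  26.] [ 0.4   0.33 -0.57  0.   -0.67  2.59]
-1 dipup [505. 263. 161.] [ 1.02  0.67 -0.06  0.3  -1.67  1.86]
-1 dip [505. 263.  74.] [ 1.02  0.76 -0.11  0.29 -1.54  1.82]
```

```bash
python3 - <<'E'
from h import *
bot.move_ptp(*pose(BO+[0,0,100]))
bot.move_gripper(60)
print(bot.read_state()["t"])
p,q=pose(BO+[0,0,60]);bot.line_to(p,150,q)
snap("g1","top",(190,130,110,85),7)
s=bot.read_state();print(s["t"],s["tcp_pos"])
p,q=pose(BO+[0,0,0]);bot.line_to(p,80,q)
bot.move_gripper(0,25)
s=bot.read_state();print(s["t"],s["width"],np.round(s["contact_force"],1),s["tcp_pos"])
p,q=pose(BO+[0,0,90]);bot.line_to(p,120,q)
s=bot.read_state();print(s["t"],s["width"],np.round(s["contact_force"],1))
snap("g2","side",(150,120,150,112),5)
E
```

```text
3.2917
3.7583 [518.66039663   8.42142752  86.60912367]
5.475 12.918443477999444 [ 0.   0.7 -0.2] [518.18241372   8.38773771  25.99158821]
6.375 13.328298801250305 [-0.1 -0.9 -0.8]
```

View pics/g2.png

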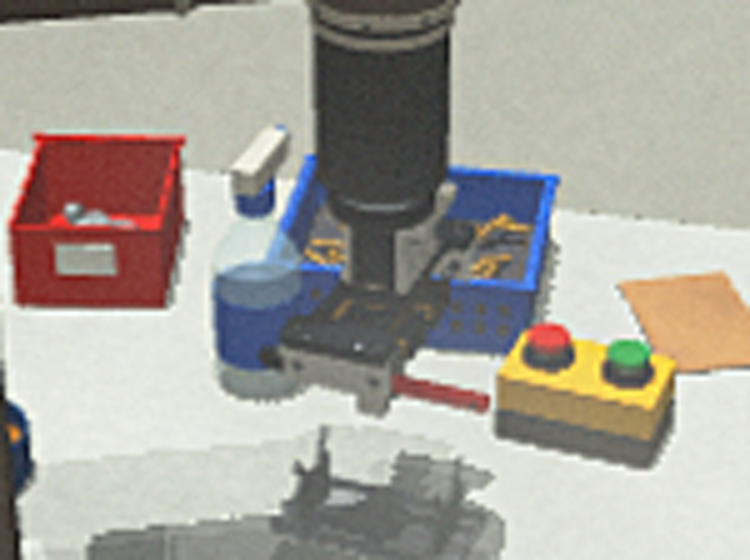

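The side view shows the brush gripped (width about 13 mm), level and clear of the rest. Next I move it tilted over the pot and check before lowering.

```bash
python3 - <<'E'
from h import *
im=bot.camera("side");hsv=cv2.cvtColor(im,cv2.COLOR_RGB2HSV)
c=proj("side",[*POT,25])[0];x,y=(c-25).astype(int);m=cv2.inRange(hsv[y:y+50,x:x+50],(5,110,60),(25,255,255));g=np.argwhere(m)[:,::-1]+[x,y]
print("exp",c,"grease",len(g),g.min(0),g.max(0),onz("side",(g.min(0)+g.max(0))/2,25) if len(g) else "")
bot.move_ptp(*dip(100))
s=bot.read_state();print(s["t"],s["width"],s["tcp_pos"])
a=bot.camera("side");b=bot.camera("top")
ca=proj("side",[*POT,45])[0].astype(int);cb=proj("top",[*POT,45])[0].astype(int)
f=lambda i,c,k:cv2.resize(cv2.cvtColor(i,cv2.COLOR_RGB2BGR)[c[1]-65:c[1]+35,max(c[0]-50,0):max(c[0]-50,0)+100],(400,400),interpolation=cv2.INTER_CUBIC)
cv2.imwrite("pics/d1.png",np.hstack([f(a,ca,4),f(b,cb,4)]));print(ca,cb)
E
```

```text
exp [144.46059748 209.91668045] grease 6 [151 205] [153 207] [547.22988272 310.37083446  25.        ]
7.5333 12.998848868580973 [504.8435787  263.66737687 159.52471636]
[143 205] [146 177]
```

View pics/d1.png

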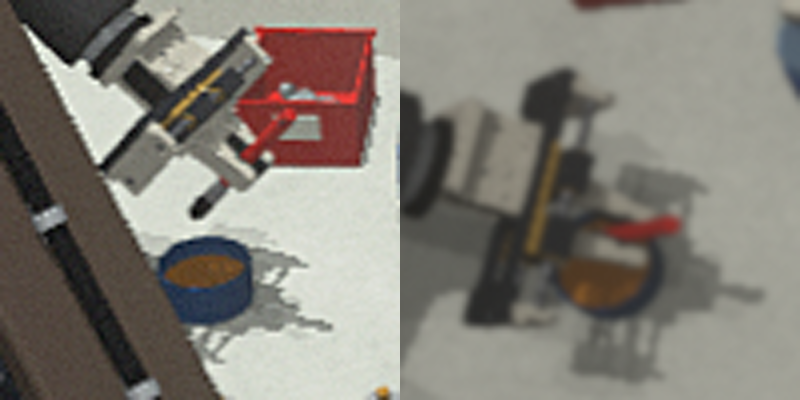

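```bash
python3 - <<'E'
from h import *
print(onz("top",(147.6,176.3),45),onz("side",(143.9,205.5),45),tri((147.6,176.3),(143.9,205.5)))
tip=[*(POT+8*U[:2]),100];print(tip,proj("side",tip))
E
```

```text
[519.1786721  325.32174872  45.        ] [517.19044626 330.72775872  45.        ] (array([519.02519536, 328.16554707,  43.47631401]), np.float64(0.8351581054026553))
[np.float64(517.2790495015347), np.float64(337.8970901205839), 100] [[140.73978468 193.39676979]]
```

The pot is at (518,328), 2 mm from my estimate, and the tip is where predicted. Dip and return.

```bash
sed -i 's/POT=np.array(.*/POT=np.array([518.,328.])/' h.py; python3 - <<'E'
from h import *
p,q=dip(100);p2,q2=dip(13)
bot.line_to(p2,100,q2);bot.pause(.35)
s=bot.read_state();print(s["t"],s["width"],s["tcp_pos"]-p2,np.round(s["contact_force"],1))
snap("d2","side",(93,140,100,100),5)
bot.line_to(p,130,q);bot.move_ptp(*pose(BO+[0,0,80]))
a=bot.camera("top");x=205;cv2.imwrite("pics/d3.png",cv2.resize(cv2.cvtColor(a,cv2.COLOR_RGB2BGR)[140:220,190:290],None,fx=6,fy=6))
p,q=pose(BO+[0,0,25]);bot.line_to(p,100,q)
p,q=pose(BO+[0,0,1]);bot.line_to(p,30,q);bot.pause(.2)
s=bot.read_state();print(s["t"],s["width"],s["tcp_pos"]-p,np.round(s["contact_force"],1))
E
```

```text
9.0 13.016628920387683 [0.0608238  0.09693518 0.30864489] [-0.3  1.4 -1.1]
12.825 13.381318693326529 [0.11705681 0.03591028 0.18156443] [ 0.5  0.3 -0.3]
```

View pics/d2.png

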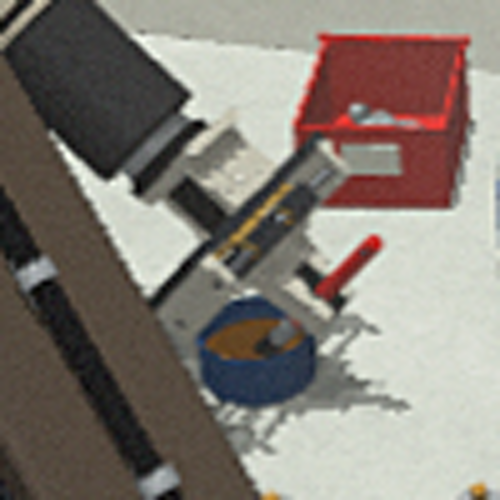

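The bristles are in the grease (crop 285,338), the pot has not moved and no force shows. Now release, retract, refit the press, overlay the guard model and check the brush.

```bash
cat >> h.py <<'E'
def W(p,P):return R.from_euler("z",p[2]).apply(P)+[p[0]*1000,p[1]*1000,0]
def gp(th,s,n,y=0):
    "press-frame point on guard: s along panel, n off it, at swing th (rad)"
    a=np.radians(15)+th;return np.array([-110-s*np.sin(a)-n*np.cos(a),y,310-s*np.cos(a)+n*np.sin(a)])
E
python3 - <<'E'
from h import *
bot.move_gripper(50);bot.pause(.3)
p,q=pose(BO+[0,0,120]);bot.line_to(p,200,q)
bot.move_ptp(np.array([480,100,220.]),q)
print(bot.read_state()["t"])
pts=[("top",(381.4,103.5),(-112,110,300)),("top",(399,177),(-112,-110,300)),("top",(342.4,137.5),(-174.7,110,68.5)),("top",(355,195.5),(-174.7,-110,68.5)),("top",(370,203),(-120,-130,0)),("side",(340,250),(-120,-130,0)),("side",(463,250),(320,-130,0))]
f=lambda p:np.concatenate([proj(n,W(p,P))[0]-u for n,u,P in pts])
s=least_squares(f,[.6,-.53,-1.37],loss="soft_l1");p=s.x;print(p.tolist(),np.degrees(p[2]));print(f(p).reshape(-1,2).round(1).tolist())
K=4;out=[]
for n,(x,y) in(("top",(325,85)),("side",(300,120))):
    im=cv2.cvtColor(bot.camera(n),cv2.COLOR_RGB2BGR)
    if n=="top":br=im[150:210,200:280].copy()
    im=cv2.resize(im[y:y+130,x:x+100],None,fx=K,fy=K,interpolation=cv2.INTER_CUBIC)
    def L(A,col):
        u=((proj(n,[W(p,a) for a in A])-[x,y]+.5)*K).astype(int);cv2.polylines(im,[u.reshape(-1,1,2)],False,col,1,cv2.LINE_AA)
    L([gp(0,a,0,b) for a,b in((5,-110),(250,-110),(250,110),(5,110),(5,-110))],(255,0,255))
    L([gp(0,140,45),gp(0,240,45)],(0,0,255));L([gp(0,185,45),gp(0,195,45)],(255,255,0))
    L([(-120,-130,0),(320,-130,0)],(0,255,0));L([(-110,-100,360),(-110,100,360)],(255,255,0))
    out.append(im)
out=np.hstack(out);out[-150:,-200:]=cv2.resize(br,(200,150),interpolation=cv2.INTER_CUBIC)
cv2.imwrite("pics/p1.png",out)
E
```

```text
15.25
[0.6017956728090549, -0.5248719995752135, -1.3786927747968067] -78.9932772410375
[[-0.2, -1.3], [1.1, -0.5], [-0.9, -2.7], [0.6, 1.4], [-2.8, 0.8], [2.2, 1.4], [-1.1, 1.8]]
```

View pics/p1.png

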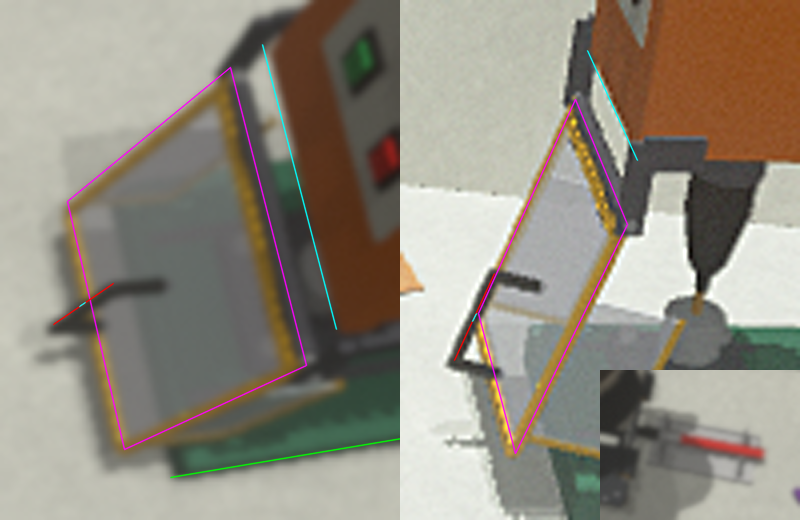

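The overlay matches the panel frame and the handle bar in both views to about a pixel. The inset shows the brush back in its rest. Next: IK check for the guard arc.

```bash
cat >> h.py <<'E'
PR=np.array([.6018,-.5249,-1.3787]);RP=R.from_euler("z",PR[2])
def gpose(th,phi,sg,back=0,s=190,n=45):
    "tool gripping bar at swing th, tool turned phi (rad) steeper than panel normal; back mm retracted along tool"
    a=np.radians(15)+th+phi;zt=RP.apply([np.cos(a),0,-np.sin(a)])
    return W(PR,gp(th,s,n))+(19-back)*zt,quat(zt,RP.apply([0,sg,0]))
E
python3 - <<'E'
from h import *
for sg in(1,-1):
  for ph in(0,15,30,45):
    Q=[bot.solve_ik(*gpose(0,np.radians(ph),sg,90))]+[bot.solve_ik(*gpose(np.radians(t),np.radians(ph),sg)) for t in range(0,61,10)]
    ok=[q is not None for q in Q];print(sg,ph,ok)
    if all(ok):print(np.round([Q[0],Q[1],Q[4],Q[7]],2).tolist(),"maxstep",np.abs(np.diff(np.array(Q[1:]),axis=0)).max(0).round(2))
E
```

```text
1 0 [False, False, False, True, True, True, True, False]
1 15 [True, False, True, True, True, True, False, True]
1 30 [True, True, True, True, False, True, True, True]
1 45 [True, True, True, False, True, True, True, True]
-1 0 [False, False, False, True, True, True, True, True]
-1 15 [True, False, True, True, True, True, True, True]
-1 30 [True, True, True, True, True, True, True, True]
[[0.11, 0.21, -0.88, 1.21, -0.85, -0.93], [-0.15, 0.32, -0.92, 1.56, -0.73, -1.1], [0.04, 0.2, -0.46, 0.33, -0.9, -0.05], [-0.22, 0.28, 0.11, -0.24, -1.51, 0.44]] maxstep [0.12 0.07 0.2  0.45 0.21 0.39]
-1 45 [True, True, True, True, True, True, True, True]
[[0.06, 0.18, -0.68, 0.76, -0.8, -0.44], [-0.09, 0.29, -0.77, 1.01, -0.6, -0.6], [-0.11, 0.27, -0.2, 0.0, -1.1, 0.3], [-0.36, 0.4, 0.27, -0.45, -1.73, 0.54]] maxstep [0.08 0.05 0.2  0.48 0.21 0.41]
```

phi=30°, sg=-1 is reachable throughout and keeps the wrist clear of the head. Approach with open fingers and look before closing.

```bash
python3 - <<'E'
from h import *
ph=np.radians(30)
bot.move_gripper(60)
bot.move_ptp(*gpose(0,ph,-1,90))
p,q=gpose(0,ph,-1);bot.line_to(p,80,q)
s=bot.read_state();print(s["t"],s["tcp_pos"]-p,np.round(s["contact_force"],1))
o=[]
for n,(x,y) in(("top",(310,110)),("side",(280,140))):
    o.append(cv2.resize(cv2.cvtColor(bot.camera(n),cv2.COLOR_RGB2BGR)[y:y+100,x:x+100],None,fx=4,fy=4,interpolation=cv2.INTER_CUBIC))
cv2.imwrite("pics/h1.png",np.hstack(o))
E
```

```text
18.4833 [0.19134529 0.20203774 0.32163526] [ 0.  -0.4  0.2]
```

View pics/h1.png

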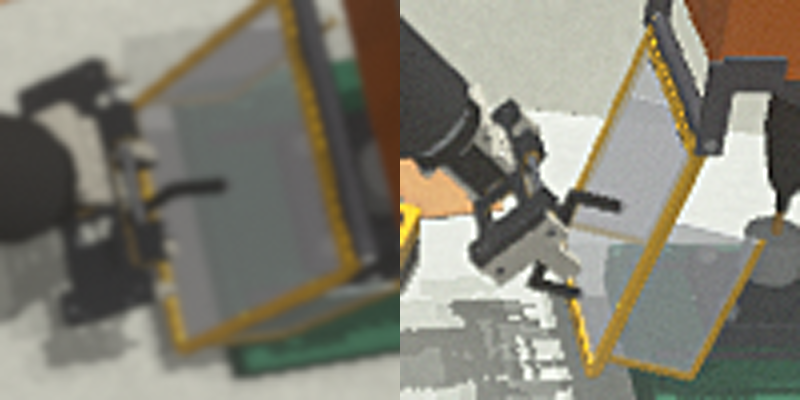

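The fingers straddle the middle of the bar (side crop 555,240). Close and swing up along the arc.

```bash
python3 - <<'E'
from h import *
ph=np.radians(30)
bot.move_gripper(0,35)
s=bot.read_state();print(s["t"],"width",s["width"],np.round(s["contact_force"],1))
assert 9<s["width"]<15
for t in range(10,61,10):
    p,q=gpose(np.radians(t),ph,-1);bot.line_to(p,35,q)
    s=bot.read_state();print(t,round(s["t"],2),round(s["width"],1),np.round(s["tcp_pos"]-p,1),np.round(s["contact_force"],1))
    if s["width"]<9 or np.linalg.norm(s["contact_force"])>40:break
bot.pause(.4)
o=[];K=4
for n,(x,y) in(("top",(310,90)),("side",(280,70))):
    im=cv2.resize(cv2.cvtColor(bot.camera(n),cv2.COLOR_RGB2BGR)[y:y+130,x:x+100],None,fx=K,fy=K,interpolation=cv2.INTER_CUBIC)
    for a,c in((60,(255,0,255)),):
        A=[gp(np.radians(a),i,0,j) for i,j in((5,-110),(250,-110),(250,110),(5,110))]
        u=((proj(n,[W(PR,v) for v in A])-[x,y]+.5)*K).astype(int);cv2.polylines(im,[u.reshape(-1,1,2)],False,c,1,cv2.LINE_AA)
    o.append(im)
cv2.imwrite("pics/h2.png",np.hstack(o))
cv2.imwrite("pics/f2.png",np.hstack([cv2.resize(cv2.cvtColor(bot.camera(n),cv2.COLOR_RGB2BGR)[y:y+140,x:x+190],(400,295),interpolation=cv2.INTER_CUBIC) for n,x,y in(("top",120,100),("side",120,110))]))
E
```

```text
19.425 width 11.145695867665527 [-18.    5.1   9.3]
10 20.57 11.1 [-4.9 -2.  -1.5] [-10.6  -3.3  -0. ]
20 21.73 11.3 [-5.  -1.6 -2. ] [-9.  -2.8 -0.5]
30 22.88 10.9 [-5.  -1.  -2.2] [-8.9 -4.  -1.8]
40 24.02 10.6 [-5.  -0.4 -2.4] [-10.3  -3.   -2.2]
50 25.18 10.9 [-5.2  0.1 -2.5] [-12.   -0.9  -3.5]
60 26.32 11.0 [-5.2  0.6 -2.2] [-14.5   0.7  -3. ]
```

View pics/h2.png

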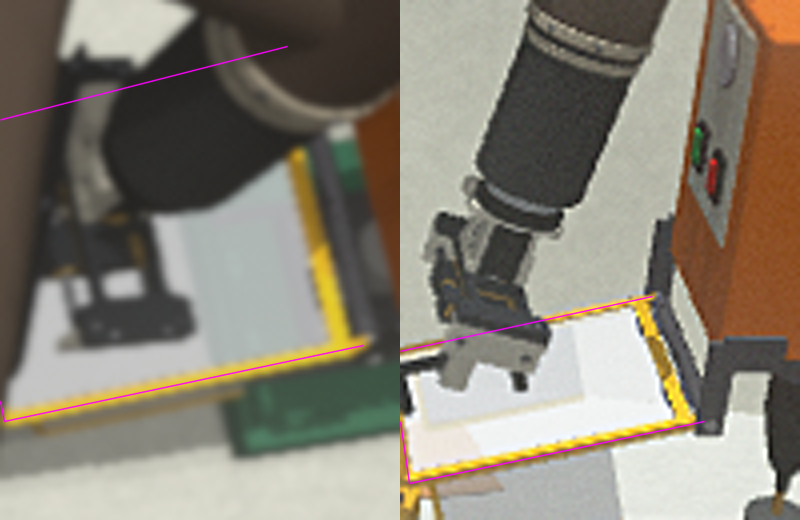

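View pics/f2.png

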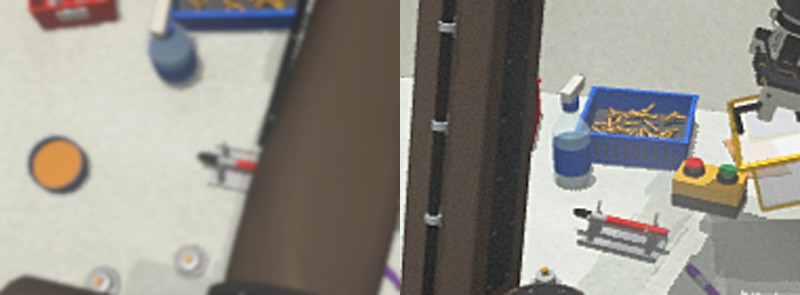

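The panel overlays the 60° model in both views to within about a pixel (roughly 1–2°). In the last check the brush lies in both notches (side px 204,211 to 247,220; it started at 202,211 to 247,220). Pot, bottle and hubs stand where they were.

```bash
python3 - <<'E'
from h import *
bot.pause(.3);s=bot.read_state();print(s["t"],s["width"],np.abs(s["qvel"]).max(),np.round(s["contact_force"],1))
bot.close_job()
E
```

```text
27.225 10.997224511212616 0.0012465392439895535 [-14.3   1.5  -2.9]
the job is handed in; nothing more can be done
```

I dipped the red-handled brush about 12 mm into the grease, laid it back across its rest and let go. Then I swung the guard up to 60° at about 0.2 rad/s on average and handed in at t = 27.2 s, still holding it. The hand-in reports no verdict.

- **Guard:** in the last pictures it sits on the 60° model in both views, within about 1–2°. The arm was still at the end, with the grip at 11 mm on the 12 mm bar.
- **Brush:** in the last side view it lies in both notches, 1–2 pixels from where it started. In the top view the arm hides its butt end.
- **Pot, bottle and hubs:** they stand where they were in the last pictures. I judged this by eye and did not measure it.
- **Disagreement:** after closing on the handle, the tool sat about 5 mm sideways of its commanded position. It carried a steady side load of about 10–19 N, so my handle position was a few millimetres off along the press's y axis. The load is within the limits, so I left it.

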